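# Set and lock the red stop of a cutting gauge

### The job

Slide the stop with the red clamp knob along its rail until its white line is level with the yellow arrow clip on that rail, and lock it there by turning its red knob clockwise as far as it goes. Leave the other stop, with the blue knob, set and locked as it is, and let go.

Things in the scene. Friction and masses are not known exactly. Their poses are not given: they have to be found in the camera images.
- red_grip (a point): Middle of the red clamp knob's grip bar, on the knob's axis, 64 mm above the table. Bar: 50 mm along this point's y, 12 mm thick along its x, top 12 mm above this point, bottom 14 mm below, on a 32 mm red flange. Turns with the knob; z is up. It stands on the stop's dark carriage (56 mm along the rail, 44 across, top 36 mm above the table); a gripped knob carries the stop along.
- red_line (a point): Point on top of the red stop's carriage where its white line crosses the rail's middle, 36 mm above the table, straight below the knob's axis. Its y axis runs along the rail, its x axis level across it away from the robot, z up; it moves with the stop.
- mark (a point): Where red_line must come: over the middle of the red stop's rail, level with the arrow of its yellow clip, 36 mm above the table. The clip (22 mm wide, 19 mm high) is fixed on the robot's side of the rail, 21 to 50 mm from the rail's middle; the carriage passes it freely. The stop starts 60 to 200 mm from it, to its right seen from the robot.
- red_knob (a joint): Red knob's angle, rad: 0 = free (bar along the rail), growing clockwise seen from above to its end stop at 1.4 = locked. Starts within 0 to 0.15. From about 0.7 on it presses a brake on the rail and the stop no longer slides. Turning takes 0.1 to 0.2 N m; the knob stays where it is left. While free, the stop slides with about 1 N.
- blue_stop (a joint): Position in m of the other, blue-knobbed stop on its own, alike rail. It is set at its own yellow clip and locked, and must stay so. The rails lie side by side about 150 mm apart; either may be the nearer.
- blue_knob (a joint): Angle of the blue knob, rad, counted like the red one; it stands locked at about 1.4 and must stay so.

How it is judged:
At the end, for the whole second after the job is handed in: The red stop's white line is within 12 mm of the yellow arrow along the rail and the red knob is turned clockwise to more than 1.15 rad of its 1.4 rad (horizontal distance between red_line and mark below 0.012 m and value of joint red_knob above 1.15 rad); the robot touches nothing.
It fails at once if the blue stop is shifted by more than 10 mm or its knob loosened (value of joint blue_stop above 0.04 m or value of joint blue_stop below 0.02 m or value of joint blue_knob below 1.15 rad).
It also fails if it takes over 38 s, if anything falls off the work surface, if the arm or the gripper's body presses on something with over 40 N, if the wrist force passes 120 N, or if a joint passes its speed limit or range.

### The arm

A 6-joint arm with a two-finger parallel gripper is mounted at the origin on the work surface; the furniture and walls round the work are solid. World frame = base frame: x ahead of the robot, y to its left, z up, the work surface at z = 0. Lengths are in m, angles in rad, forces in N, time in s.
With the tool pointing down it reaches from about 0.3 to 0.75 m from the base axis. Payload 8.5 kg.
Tool frame: the origin (TCP) lies on the centre line of the jaws, within the pads' length; the fingertips stand 14 mm ahead of it and the grasp point (between the pads) lies 5 mm behind it; z points along the fingers, y is the line along which they close (so a half turn about z gives the same grasp; the last joint's range is limited). The gripper opens to 85 mm and grips with 20 to 120 N. Pads are 22 mm wide; open, the fingers measure 114 mm over their backs; the gripper's body (76 mm by 85 mm) begins 54 mm behind the grasp point. The pads swing forward as they close: fully open they stand 13 mm farther back than shut.
Start: joints at [0.982, 0.381, 1.297, -0, 1.464, -0.215], TCP at [0.201, 0.512, 0.245] pointing down, gripper open.
Joint ranges: [-3.11, 3.11], [-0.89, 2.33], [0.22, 2.48], [-1.42, 4.56], [0.17, 2.85], [-2.88, 2.88]. Speed limits (rad/s): [2.39, 2.39, 3.14, 3.14, 3.14, 3.14].

### API

Orientations are given as a unit quaternion [w, x, y, z].
In Python, from cell import * gives the robot as it stands.
- The arm moves only by the tool play_rows, never from a script. Its argument "moves" is one flat list of numbers, 6 for each row, row after row: the shift along the tool's x, y, z each as a share of 200 mm, from -1 to 1, then the turn, a rotation vector about the tool's x, y, z each as a share of pi rad, from -1 to 1. A call has 1 to 12 rows; each row is the pose to reach, as a shift and turn from the pose commanded when the call began, along the tool's axes at that moment, turning the shorter way round; what a row does not reach only later rows make up. A row lasts 1/12 s, in which the tool goes at most 41.7 mm and 7.16 degrees, less where a joint would pass 70% of its speed; a pose out of reach is approached as far as the arm can. A call with a number of a shift or a turn outside -1 to 1 is refused whole. A call with a gripper value outside its range is refused whole. "hand" is the finger opening in mm, from 0 to 85.4, set as the call begins (left out, the last holds). The fingers move at their own pace and stop on an object; "grip_force" is the grip in N (left out, the last holds). Time passes only in rows, so rows that repeat a pose let the fingers close. It gives the time, the measured TCP pose, the force, the opening and the grip force at its end, in the units of the state.
- read_state(): the state, without advancing time (a new reading comes with each control period).
- capture(name): name is "scene" or "top" or "wrist"; returns the picture (384x512x3 uint8, red, green, blue); there is no depth.
- camera_params(name): a dict with "camera_matrix" (3x3 intrinsics, pixels), "T" (4x4, takes a point from camera to world coordinates). Camera axes: x right, y up, looking along -z (the intrinsics and any distortion apply to the point x, -y, -z); pixel columns grow to the right and rows downward; lengths in m; the calibration is good to about 2 mm. A picture is of the moment at which its call begins: read the wrist's pose just before it. camera_params takes no time and is no camera call; for the wrist camera it gives the pose at the moment of the call.
- finish_job(): hands the job in; it is judged then, once.
Trained networks look in the newest picture that a camera, given by its name, has taken for a name from the list of things; names that differ only in an ending like _2 or _b are one class to them, and where a whole thing is asked for, a point or a joint stands for the part that bears it (a point fixed in the world has none). Each returns a list of dicts, best first, with "p" (0 to 1); they miss things now and then, are a little off and sometimes report something else, mostly with a low value. They report only what shows in the picture. A call takes as long as a camera call.
- trace(target, camera): "region" (384x512 bool, what is visible of it) and "position" ([column, row] in pixels, amid what is visible of it).
The state is a dict: "time_s": time; "joints": joint angles; "joint_vel": joint speeds; "joint_torque": joint torques, N m; "eef_pos": TCP position; "tool_rot": TCP orientation; "force": force on the tool from outside, world axes, zero at the start; "wrist_torque": the same for the moment, N m; "finger_gap": finger opening in m; "grip_force": force on a finger pad.
Only numpy, scipy, OpenCV 4.12 (cv2) and the standard library are available. Lean on these libraries where they do the work, as an engineer would, in place of code of your own. Each camera call takes 0.05 s, during which the arm holds its last target. There are 200 camera calls.

## Working session

There is one attempt and no reset: what is moved stays moved. The work goes in short steps, Python scripts to look and compute and a tool call to move; the robot and the scene stay as the last step left them, time stands still between calls to the robot, and variables do not carry over. Pictures are saved under pics/ and viewed, at most 10 in all, crops included, and the job is handed in when it is done.

Besides the shell and the picture viewer there is one more tool, called as name(argument=value, ...), one argument or row to a line, values as JSON. play_rows: Moves the arm, as the interface text tells. Shift numbers are shares of 200 mm and turn numbers shares of pi rad, none past 1 either way. Its arguments: {"type":"object","properties":{"moves":{"type":"array"},"hand":{"type":"number"},"grip_force":{"type":"number"}},"required":["moves"]}

```bash
mkdir -p pics; ls
python3 - <<'E'
from cell import *
import cv2, numpy as np
s=read_state(); print(s['time_s'],s['eef_pos'],s['tool_rot'],s['finger_gap'])
ims=[]
for c in ['top','scene']:
    im=capture(c); ims.append(im)
    p=camera_params(c); print(c,p['camera_matrix'],p['T'])
    for t in ['red_grip','red_line','mark','red_knob','blue_knob']:
        try:
            for r in trace(t,c)[:2]: print(c,t,r['p'],r['position'],r['region'].sum())
        except Exception as e: print(t,e)
cv2.imwrite('pics/a.png',ims[0][:,:,::-1]);cv2.imwrite('pics/b.png',ims[1][:,:,::-1])
E
```

```text
pics
0.0 [0.2006824  0.51179479 0.24473162] [-2.84898021e-04  1.85800397e-01  9.82587250e-01 -6.53634205e-04] 0.08537562300608674
top [[360.60663973   0.         257.13367788]
 [  0.         360.60663973 191.97720987]
 [  0.           0.           1.        ]] [[ 0.00538115  0.98535254 -0.17044474  0.39037632]
 [-0.99998354  0.00496343 -0.0028768  -0.02714503]
 [-0.00198867  0.17045742  0.98536304  0.89539033]
 [ 0.          0.          0.          1.        ]]
top red_grip 0.6 [276.2, 153.9] 180
top red_line 0.86 [277.9, 157.7] 420
top red_knob 0.45 [278.3, 154.7] 209
top blue_knob 0.61 [264.5, 225.9] 183
scene [[449.21553372   0.         258.0859599 ]
 [  0.         449.21553372 190.03242454]
 [  0.           0.           1.        ]] [[-0.47854345  0.4917832  -0.72742384 -0.06770948]
 [-0.8780059  -0.25848396  0.40285441  0.32185607]
 [ 0.01008964  0.83146577  0.55548436  0.53688301]
 [ 0.          0.          0.          1.        ]]
scene red_grip 0.62 [263.5, 166.4] 299
scene red_line 0.96 [266.9, 178.4] 736
scene mark 0.53 [290.3, 216.0] 434
scene mark 0.43 [192.5, 223.4] 141
scene red_knob 0.76 [265.9, 170.1] 362
scene blue_knob 0.68 [290.7, 217.1] 467
scene blue_knob 0.57 [266.6, 166.8] 355
```

Run:
```python
import cv2
a=cv2.imread('pics/a.png')[90:270,140:380]
cv2.imwrite('pics/a2.png',cv2.resize(a,None,fx=3.3,fy=3.3,interpolation=cv2.INTER_CUBIC))
```

```text
(no output)
```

View pics/b.png

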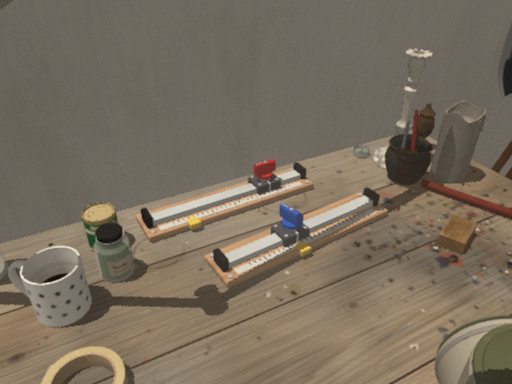

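View pics/a2.png

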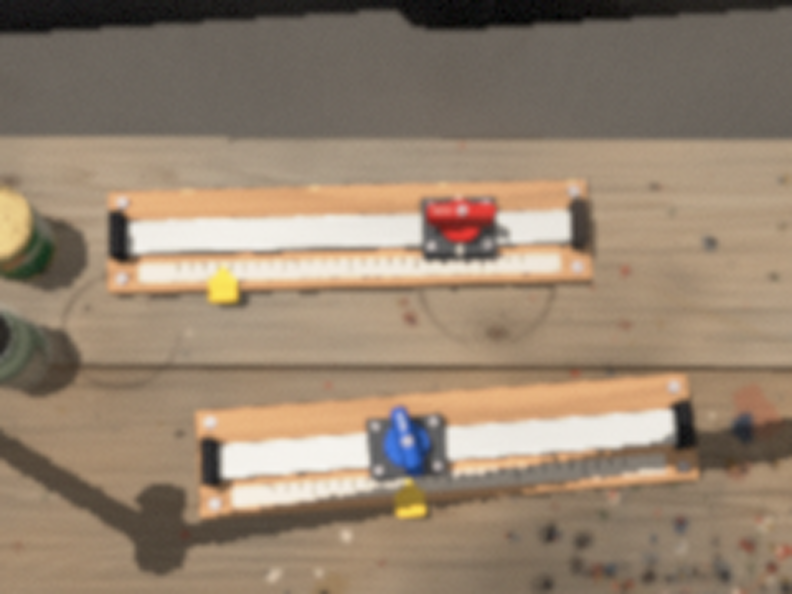

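The scene view shows the red stop on the far rail, with its bar along the rail, at top-view pixel ~(279,154). Its clip is at top-view pixel ~(208,176), to the left. The blue stop on the near rail, at ~(264,226), is locked.

```bash
cat > h.py <<'E'
from cell import *
import cv2, numpy as np
from scipy.spatial.transform import Rotation as R
def ray(c,uv,z,P=None):
    P=P or camera_params(c); K=P['camera_matrix'];T=P['T']
    d=np.linalg.inv(K)@[uv[0],uv[1],1]; d=T[:3,:3]@[d[0],-d[1],-d[2]]
    o=T[:3,3]; return o+d*(z-o[2])/d[2]
def rot():
    s=read_state(); q=s['tool_rot']; return np.array(s['eef_pos']),R.from_quat([q[1],q[2],q[3],q[0]])
def plan(target,yaw,tilt=None):
    # tool down, tool y axis at world yaw (mod pi)
    p,r=rot(); best=None
    for k in (0,np.pi):
        y=np.array([np.cos(yaw+k),np.sin(yaw+k),0]); z=np.array([0,0,-1.]); x=np.cross(y,z)
        rv=(r.inv()*R.from_matrix(np.c_[x,y,z])).as_rotvec()
        if best is None or np.linalg.norm(rv)<np.linalg.norm(best): best=rv
    print('shift',np.round(r.inv().apply(np.array(target)-p)/.2,4),'turn',np.round(best/np.pi,4))
E
python3 - <<'E'
from h import *
c=lambda x,y:(140+x/3.3,90+y/3.3)
for n,uv,z in [('bar',c(460,211),.076),('flange',c(460,235),.05),('carr c',c(459,229),.036),('clip',c(223,283),.019),('clip edge near',c(223,302),.019),('railL',c(130,236),.02),('railR',c(570,225),.02),('boardFL',c(108,195),.01),('boardFR',c(585,182),.01),('boardNL',c(108,292),.01),('boardNR',c(590,280),.01),('bluebar',c(403,425),.076),('bluec',c(407,448),.036),('blueclip',c(411,500),.019)]:
    print(n,ray('top',uv,z).round(4))
for n,uv,z in [('bar',(264,166),.072),('clip',(194,223),.019),('bluebar',(290,215),.07)]: print('scene',n,ray('scene',uv,z).round(4))
E
```

```text
bar [ 0.623  -0.0765  0.076 ]
flange [ 0.6123 -0.078   0.05  ]
carr c [ 0.6205 -0.0781  0.036 ]
clip [0.5823 0.0989 0.019 ]
clip edge near [0.5677 0.0984 0.019 ]
railL [0.6181 0.1703 0.02  ]
railR [ 0.6284 -0.1633  0.02  ]
boardFL [0.6532 0.1909 0.01  ]
boardFR [ 0.6654 -0.1771  0.01  ]
boardNL [0.5768 0.1874 0.01  ]
boardNR [ 0.588  -0.1792  0.01  ]
bluebar [ 0.4702 -0.0364  0.076 ]
bluec [ 0.4575 -0.0398  0.036 ]
blueclip [ 0.4209 -0.0431  0.019 ]
scene bar [ 0.6124 -0.0678  0.072 ]
scene clip [0.5689 0.1051 0.019 ]
scene bluebar [ 0.4498 -0.0284  0.07  ]
```

Run:
```python
from h import *
plan([.59,.02,.24],.032); print(ray('top',(280,131),0),read_state()['joints'])
```

```text
shift [-2.7098 -1.5795  0.0265] turn [-0.     -0.      0.3708]
[ 0.70617059 -0.08301519  0.        ] [ 9.81678029e-01  3.80586037e-01  1.29743092e+00  3.01678511e-05
  1.46358315e+00 -2.15296551e-01]
```

play_rows(
  moves=[-0.18,-0.1,0,0,0,0,-0.36,-0.2,0,0,0,0,-0.54,-0.3,0,0,0,0,-0.72,-0.4,0,0,0,0,-0.9,-0.52,0,0,0,0,-0.9,-0.52,0,0,0,0],
  hand=50,
)

```text
time_s: 1.1
eef_pos: [0.3338, 0.3452, 0.2454]
tool_rot: [0.001, 0.189, 0.982, -0.001]
force: [0.4, -1.0, 0.6]
finger_gap: 0.05
grip_force: 0.0
```

play_rows(
  moves=[-0.18,-0.1,0,0,0,0,-0.36,-0.2,0,0,0,0,-0.54,-0.3,0,0,0,0,-0.72,-0.4,0,0,0,0,-0.9,-0.52,0,0,0,0,-0.9,-0.52,0,0,0,0],
)

```text
time_s: 1.6
eef_pos: [0.4635, 0.1823, 0.2451]
tool_rot: [0.001, 0.189, 0.982, -0.001]
force: [0.2, 0.2, -0.7]
finger_gap: 0.0503
grip_force: 0.0
```

play_rows(
  moves=[-0.18,-0.1,0,0,0,0.035,-0.36,-0.2,0,0,0,0.07,-0.54,-0.3,0,0,0,0.105,-0.72,-0.4,0,0,0,0.14,-0.9,-0.52,0,0,0,0.175,-0.9,-0.52,0,0,0,0.21,-0.9,-0.52,0,0,0,0.25,-0.9,-0.52,0,0,0,0.29,-0.9,-0.52,0,0,0,0.33,-0.9,-0.52,0,0,0,0.371,-0.9,-0.52,0,0,0,0.371,-0.9,-0.52,0,0,0,0.371],
)

```text
time_s: 2.6
eef_pos: [0.5896, 0.0248, 0.2453]
tool_rot: [-0.0, 0.695, 0.719, 0.0]
force: [-0.0, 0.2, -0.1]
finger_gap: 0.0498
grip_force: 0.0
```

Run:
```python
from h import *
s=read_state(); print(s['time_s'],s['eef_pos'],s['joints'],s['finger_gap'],s['force'])
P=camera_params('wrist'); im=capture('wrist'); cv2.imwrite('pics/w.png',im[:,:,::-1]); np.savez('P.npz',**P)
print(P['T'].round(3))
for t in ['red_grip','red_line','mark']:
    for r in trace(t,'wrist')[:2]: print(t,r['p'],r['position'],r['region'].sum(), ray('wrist',r['position'],{'red_grip':.076,'red_line':.036,'mark':.019}[t],P).round(4))
```

```text
2.6 [0.58955834 0.02479565 0.24530609] [-1.58470481e-01  4.51854295e-01  1.18080314e+00  9.05358164e-05
  1.50901585e+00 -1.93568819e-01] 0.04979021776792183 [-0.00820821  0.18358293 -0.11551917]
[[ 0.999 -0.032 -0.011  0.588]
 [ 0.034  0.961  0.274  0.094]
 [ 0.001 -0.274  0.962  0.375]
 [ 0.     0.     0.     1.   ]]
red_grip 0.78 [280.7, 256.3] 703 [ 0.6201 -0.0632  0.076 ]
red_line 0.72 [277.9, 252.6] 1666 [ 0.6205 -0.0792  0.036 ]
red_line 0.31 [279.9, 256.5] 729 [ 0.6233 -0.0846  0.036 ]
mark 0.81 [248.9, 103.0] 332 [0.5786 0.1009 0.019 ]
```

View pics/w.png

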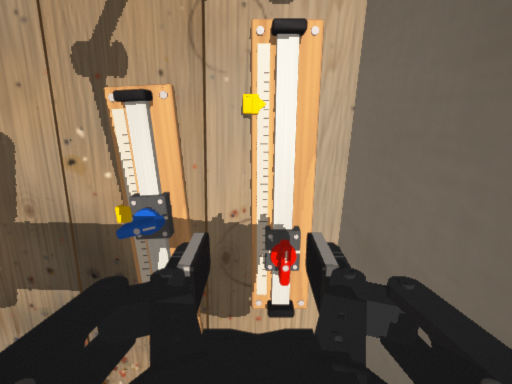

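The wrist view shows the yellow arrow clip at (253,103), pointing at the rail, and the red knob at about (284,262) on its carriage. The blue stop is at (150,215).

Run:
```python
from h import *
im=cv2.imread('pics/w.png'); P=dict(np.load('P.npz'))
c=np.hstack([cv2.resize(im[215:305,245:325],None,fx=5,fy=5,interpolation=cv2.INTER_CUBIC),cv2.resize(im[65:155,230:300],None,fx=5,fy=5,interpolation=cv2.INTER_CUBIC)])
cv2.imwrite('pics/w2.png',c)
b,g,r=[im[:,:,i].astype(int) for i in range(3)]
m=(r>120)&(g<70)&(b<70); m[:, :240]=0; m[:,330:]=0
ys,xs=np.nonzero(m)
for y in range(ys.min(),ys.max()+1,4): print(y,xs[ys==y].min(),xs[ys==y].max())
print(ys.max())
m=(r>150)&(g>120)&(b<70); m[:,:235]=0; m[:,275:]=0;m[150:]=0
ys,xs=np.nonzero(m); print('clip',xs.min(),xs.max(),ys.min(),ys.max(),ys[xs>=xs.max()-1],ys[xs==250])
for uv,z in [((285,284),.07),((248,103),.019),((283,246),.036)]: print(uv,ray('w',uv,z,P).round(4))
```

```text
242 284 284
246 277 292
250 273 294
254 271 295
258 271 295
262 272 294
266 276 290
270 280 289
274 279 289
278 280 288
282 280 288
284
clip 242 264 93 114 [102 103 103 104 104 105 105 106] [ 94  95  96  97  98  99 100 101 102 103 104 105 106 107 108 109 110 111
 112 113]
(285, 284) [ 0.6278 -0.1022  0.07  ]
(248, 103) [0.5776 0.1009 0.019 ]
(283, 246) [ 0.6264 -0.0699  0.036 ]
```

View pics/w2.png

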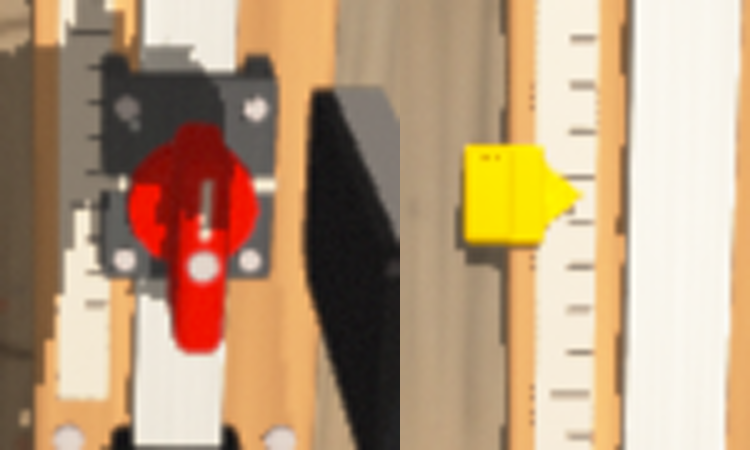

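Run:
```python
from h import *
P=dict(np.load('P.npz'))
for n,uv,z in [('lineL',(268,251.8),.036),('line',(283,251.8),.036),('lineR',(299,251.8),.036),('dot',(285.4,268.4),.076),('dot2',(285.4,262),.076),('tip',(266,104),.012),('tip',(266,104),.019)]: print(n,ray('w',uv,z,P).round(4))
L=[ray('w',uv,.02,P)[:2] for uv in [(289,40),(282,225)]]; d=L[0]-L[1]; print(L,d[0]/d[1])
plan([.6255,-.0785,.12],.032)
```

```text
lineL [ 0.6079 -0.0785  0.036 ]
line [ 0.6269 -0.0779  0.036 ]
lineR [ 0.6471 -0.0772  0.036 ]
dot [ 0.6262 -0.0782  0.076 ]
dot2 [ 0.6258 -0.0701  0.076 ]
tip [0.5986 0.1006 0.012 ]
tip [0.5984 0.1005 0.019 ]
[array([0.62057356, 0.16790374]), array([ 0.62520764, -0.04802905])] -0.021460765339968674
shift [-0.5209  0.1621  0.6265] turn [-0.     -0.      0.0006]
```

play_rows(
  moves=[-0.17,0.05,0.08,0,0,0,-0.34,0.11,0.16,0,0,0,-0.52,0.163,0.24,0,0,0,-0.521,0.163,0.4,0,0,0,-0.521,0.163,0.55,0,0,0,-0.521,0.163,0.65,0,0,0,-0.521,0.163,0.74,0,0,0,-0.521,0.163,0.82,0,0,0,-0.521,0.163,0.88,0,0,0,-0.521,0.163,0.88,0,0,0,-0.521,0.163,0.88,0,0,0],
)

```text
time_s: 3.72
eef_pos: [0.6254, -0.0787, 0.0692]
tool_rot: [-0.0, 0.696, 0.718, -0.0]
force: [-0.3, -0.8, 1.2]
finger_gap: 0.0498
grip_force: 0.0
```

Run:
```python
from h import *
s=read_state(); print(s['time_s'],s['eef_pos'],s['force'])
im=capture('wrist'); top=capture('top')[:,:,::-1]
cv2.imwrite('pics/g.png',np.vstack([cv2.resize(im[150:384,100:400,::-1],(600,300)),cv2.resize(top[110:200,180:360],(600,300))]))
```

```text
3.7167 [ 0.62541647 -0.07873017  0.06919391] [-0.30015937 -0.77051165  1.19697678]
```

View pics/g.png

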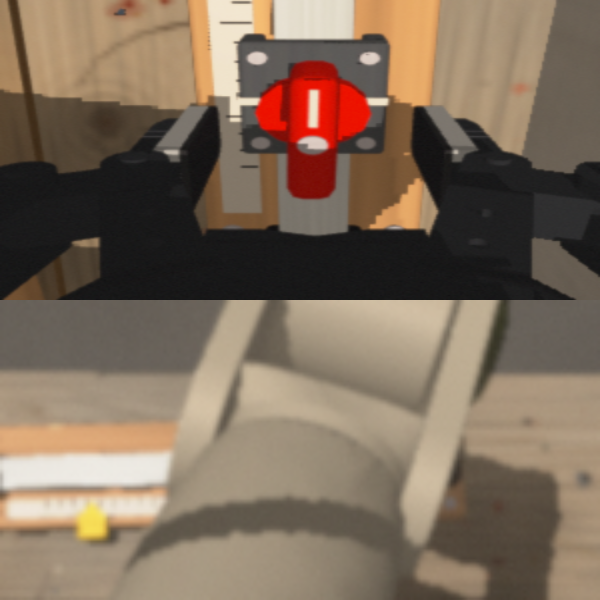

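The open fingers straddle the red bar, which sits centred between them at about (313,130). Time to close.

play_rows(
  moves=[0,0,0,0,0,0,0,0,0,0,0,0,0,0,0,0,0,0,0,0,0,0,0,0,0,0,0,0,0,0,0,0,0,0,0,0,0,0,0,0,0,0,0,0,0,0,0,0],
  hand=0,
  grip_force=40,
)

```text
time_s: 4.48
eef_pos: [0.6248, -0.0788, 0.0701]
tool_rot: [-0.0, 0.696, 0.718, -0.001]
force: [-5.7, -0.4, 5.9]
finger_gap: 0.0111
grip_force: 40.8
```

Run:
```python
from h import *
s=read_state(); print(s['time_s'],s['eef_pos'],s['force'],s['wrist_torque'],s['finger_gap'],s['grip_force'])
d=np.array([-.026,1,0]); d/=np.linalg.norm(d)
p,r=rot(); print(r.inv().apply(d*.1792)/.2)
```

```text
4.4833 [ 0.62475989 -0.07878444  0.07011687] [-5.67154388 -0.35228874  5.92137055] [-1.16174861e-04  8.98434242e-01 -5.13275126e-02] 0.01113628304874133 40.802194476127625
[ 8.95986193e-01  4.97280804e-03 -1.16711311e-04]
```

play_rows(
  moves=[0.05,0,0,0,0,0,0.12,0,0,0,0,0,0.2,0,0,0,0,0,0.28,0.002,0,0,0,0,0.36,0.002,0,0,0,0,0.42,0.002,0,0,0,0,0.45,0.003,0,0,0,0,0.45,0.003,0,0,0,0],
)

```text
time_s: 5.15
eef_pos: [0.622, 0.0128, 0.0701]
tool_rot: [-0.001, 0.695, 0.719, -0.001]
force: [-6.7, 0.7, 6.4]
finger_gap: 0.011
grip_force: 41.0
```

play_rows(
  moves=[0.05,0,0,0,0,0,0.12,0,0,0,0,0,0.2,-0.002,0,0,0,0,0.28,-0.002,0,0,0,0,0.36,-0.003,0,0,0,0,0.42,-0.003,0,0,0,0,0.438,-0.003,0,0,0,0,0.438,-0.003,0,0,0,0],
)

```text
time_s: 5.82
eef_pos: [0.6193, 0.1001, 0.0701]
tool_rot: [-0.0, 0.695, 0.719, -0.0]
force: [-4.6, 0.8, 5.9]
finger_gap: 0.0113
grip_force: 40.9
```

Run:
```python
from h import *
s=read_state(); print(s['time_s'],s['eef_pos'],s['force'],s['joints'])
P=camera_params('wrist'); np.savez('P2.npz',**P)
im=capture('wrist'); cv2.imwrite('pics/s0.png',im[:,:,::-1])
cv2.imwrite('pics/s.png',cv2.resize(im[180:330,170:370,::-1],None,fx=4,fy=4,interpolation=cv2.INTER_CUBIC))
```

```text
5.8167 [0.6192688  0.10005102 0.07007935] [-4.5790985   0.76688694  5.88062551] [-2.83547531e-02  6.76925681e-01  1.30706634e+00  3.03326809e-04
  1.15831901e+00 -6.13553130e-02]
```

View pics/s.png

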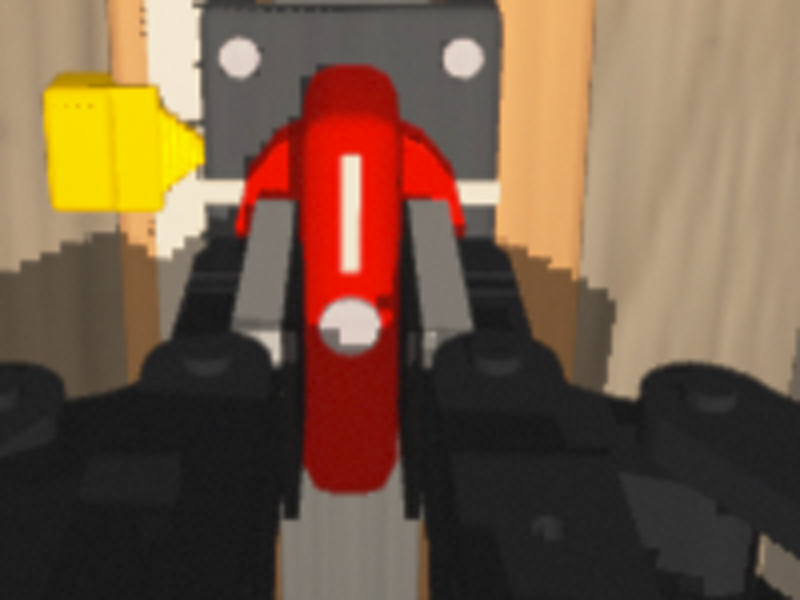

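Run:
```python
from h import *
P=dict(np.load('P2.npz'))
for uv,z in [((257.5,227.8),.036),((221,217.2),.01),((221,217.2),.019)]: print(ray('w',uv,z,P).round(4))
```

```text
[0.6205 0.1016 0.036 ]
[0.5957 0.0978 0.01  ]
[0.5968 0.1012 0.019 ]
```

The line and the arrow agree to about 3 mm, so I'll turn the knob now.

play_rows(
  moves=[0,0,0,0,0,0.03,0,0,0,0,0,0.06,0,0,0,0,0,0.09,0,0,0,0,0,0.12,0,0,0,0,0,0.15,0,0,0,0,0,0.18,0,0,0,0,0,0.21,0,0,0,0,0,0.21],
)

```text
time_s: 6.53
eef_pos: [0.6182, 0.0991, 0.0701]
tool_rot: [-0.001, 0.892, 0.452, -0.002]
force: [-9.9, 0.9, 9.6]
finger_gap: 0.0112
grip_force: 41.3
```

play_rows(
  moves=[0,0,0,0,0,0.03,0,0,0,0,0,0.06,0,0,0,0,0,0.09,0,0,0,0,0,0.12,0,0,0,0,0,0.15,0,0,0,0,0,0.18,0,0,0,0,0,0.21,0,0,0,0,0,0.23,0,0,0,0,0,0.235,0,0,0,0,0,0.235],
)

```text
time_s: 7.37
eef_pos: [0.6175, 0.1001, 0.0701]
tool_rot: [-0.001, 0.995, 0.102, -0.003]
force: [-13.0, 5.3, 12.8]
finger_gap: 0.0109
grip_force: 41.6
```

Run:
```python
from h import *
s=read_state(); print(s['time_s'],s['eef_pos'],s['force'],s['wrist_torque'],s['joints'],s['finger_gap'])
p,r=rot(); y=r.apply([0,1,0]); print('yaw y',np.arctan2(y[1],y[0]))
```

```text
7.3667 [0.61745514 0.10013455 0.07013524] [-13.01116128   5.309408    12.8277558 ] [7.52403232e-01 2.23563311e+00 1.28319792e-03] [-0.02880199  0.67584499  1.30925961  0.00167614  1.16194398  1.33699047] 0.010945560428634158
yaw y -1.366469839624349
```

play_rows(
  moves=[0,0,0,0,0,0,0,0,0,0,0,0,0,0,0,0,0,0,0,0,0,0,0,0,0,0,0,0,0,0,0,0,0,0,0,0],
  hand=50,
)

```text
time_s: 7.87
eef_pos: [0.62, 0.0986, 0.0692]
tool_rot: [0.0, 0.995, 0.102, 0.0]
force: [0.1, 0.6, 0.6]
finger_gap: 0.0503
grip_force: 0.0
```

play_rows(
  moves=[0,0,-0.08,0,0,0,0,0,-0.2,0,0,0,0,0,-0.36,0,0,0,0,0,-0.52,0,0,0,0,0,-0.68,0,0,0,0,0,-0.8,0,0,0,0,0,-0.8,0,0,0,0,0,-0.8,0,0,0],
)

```text
time_s: 8.53
eef_pos: [0.6202, 0.0987, 0.2304]
tool_rot: [0.0, 0.995, 0.102, 0.001]
force: [-0.4, 0.1, -0.5]
finger_gap: 0.0502
grip_force: 0.0
```

Run:
```python
from h import *
s=read_state(); print(s['time_s'],s['eef_pos'],s['force'],s['finger_gap'])
P=camera_params('wrist'); np.savez('P3.npz',**P)
im=capture('wrist'); sc=capture('scene')
cv2.imwrite('pics/e.png',np.hstack([im,sc[:,:,::1]])[:,:,::-1][:,:512])
cv2.imwrite('pics/e2.png',np.vstack([cv2.resize(im,(400,300)),cv2.resize(sc[150:300,120:320],(400,300))])[:,:,::-1])
```

```text
8.5333 [0.62017336 0.09871674 0.23038498] [-0.43483836  0.06581446 -0.46410599] 0.050186450909961385
```

View pics/e2.png

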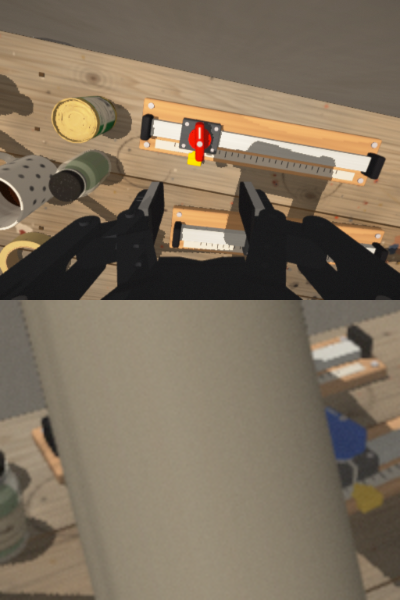

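The red knob now stands across its rail, next to its clip at about (197,150) in the upper half. I'll take one enlarged look to check position and angle.

Run:
```python
from h import *
im=cv2.imread('pics/e.png')
cv2.imwrite('pics/e3.png',cv2.resize(im[140:220,215:295],None,fx=7,fy=7,interpolation=cv2.INTER_CUBIC))
P=dict(np.load('P3.npz'))
for n,uv,z in [('railL',(195,165),.02),('railR',(465,213),.02)]: print(n,ray('w',uv,z,P))
b,g,r=[im[:,:,i].astype(int) for i in range(3)]
m=(r>110)&(g<80)&(b<80); ys,xs=np.nonzero(m); print(ys.min(),ys.max(),[(y,xs[ys==y].min(),xs[ys==y].max()) for y in range(ys.min(),ys.max()+1,5)])
```

```text
railL [0.6148845  0.17131781 0.02      ]
railR [ 0.62260892 -0.15987941  0.02      ]Traceback (most recent call last):
  File "<stdin>", line 7, in <module>
    return umr_minimum(a, axis, None, out, keepdims, initial, where)
ValueError: zero-size array to reduction operation minimum which has no identity
```

View pics/e3.png

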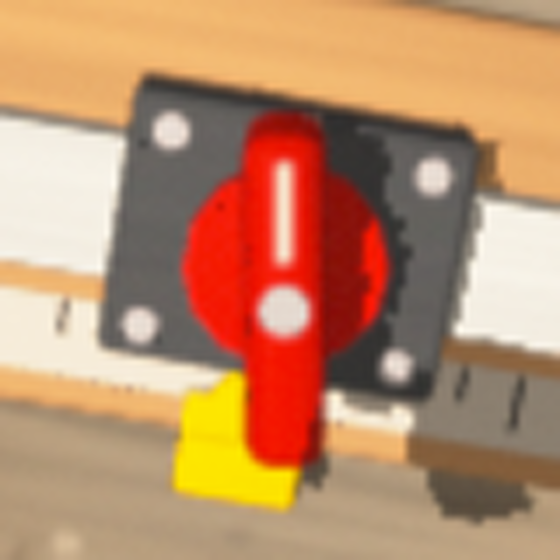

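Run:
```python
from h import *
P=dict(np.load('P3.npz')); f=lambda x,y,z: ray('w',(215+x/7,140+y/7),z,P)
a,b=f(285,125,.076),f(284,455,.076); d=a-b
L=ray('w',(195,165),.02,P)-ray('w',(465,213),.02,P)
print('angle from rail',np.arctan2(L[1],L[0])-np.arctan2(d[1],d[0]))
print('carriage c',f(287,238,.036),'dot',f(284,311,.076),'clip near edge mid',f(234,499,.019),'clip TL',f(182,440,.019),'bar',a,b)
```

```text
angle from rail 1.3956731563100016
carriage c [0.62205727 0.10017525 0.036     ] dot [0.61994725 0.09999538 0.076     ] clip near edge mid [0.57118114 0.0992845  0.019     ] clip TL [0.57995032 0.11018412 0.019     ] bar [0.6458926  0.10514968 0.076     ] [0.59896984 0.09571406 0.076     ]
```

The knob measures 1.396 rad and the line at y = 0.100 m is within about 2 mm of the arrow at about 0.100–0.101 m. Handing in.

```bash
python3 -c "
from cell import *
print(finish_job())"
```

```text
the job is handed in; nothing more can be done
None
```

I handed the job in at about 8.6 s: the red stop's white line is within about 2 mm of the yellow arrow, its knob is locked at about 1.40 rad, the gripper is open and clear, and the arm never went near the blue stop.

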